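# Reject the worn pivot unit

### The arm

A 6-joint arm with a two-finger parallel gripper is mounted at the origin on the work surface. World frame = base frame: x ahead of the robot, y to its left, z up, the work surface at z = 0. Lengths are in m, angles in rad, forces in N, time in s.
With the tool pointing down it reaches from about 0.35 to 0.85 m from the base axis. Payload 8.1 kg.
Tool frame: the origin (TCP) lies at the very end of the fingers, on their centre line; the grasp point (between the pads) lies 19 mm behind it; z points along the fingers, y is the line along which they close (so a half turn about z gives the same grasp; the last joint's range is limited). The gripper opens to 85 mm and grips with 20 to 120 N. Pads are 22 mm wide; open, the fingers measure 114 mm over their backs; the gripper's body (76 mm by 85 mm) begins 54 mm behind the grasp point. The pads swing forward as they close: fully open they stand 13 mm farther back than shut.
Start: joints at [-1.38, 0.13, 1.488, -0, 1.523, -0.085], TCP at [0.163, -0.577, 0.231] pointing down, gripper open.
Joint ranges: [-2.96, 2.96], [-0.89, 2.26], [0.02, 2.5], [-1.34, 4.48], [0, 2.73], [-2.66, 2.66]. Speed limits (rad/s): [2.39, 2.39, 2.79, 3.14, 3.14, 3.14].

### API

Orientations are given as [roll, pitch, yaw] about the fixed x, y, z axes, in that order (R = Rz(yaw) Ry(pitch) Rx(roll)).
In Python, from cell import bot, hand, planner, sensors, snapshot, workorder gives the robot as it stands. Calls block until the motion is done:
- bot.movep(position, orientation): joint-space move of the TCP to a pose.
- bot.line_to(position, ori=None, v=0.15, guard=None): straight line of the TCP; ori=None keeps the orientation; v is the mean speed in m/s. With guard (N) it stops when the force on the tool has changed by that much, and returns True; else False.
- bot.movej(angles): joint-space move.
- hand.grip(opening, f_grip=None): finger opening in m; f_grip is the grip in N (None keeps the last); returns when the fingers have stopped.
- bot.pause(seconds).
- planner.solve_ik(position, orientation): joint angles nearest the present ones, or None.
- sensors.get_obs(): the state.
- snapshot(name): name is "scene" or "top" or "wrist"; returns a dict with "img" (420x560x3 uint8, blue, green, red), "vertical_fov" (degrees; the focal length in pixels is half the picture's height over the tangent of half this angle, whatever the lens; pixels are square), "cx", "cy" (the principal point, pixels), "origin" and "orientation" of the camera in the world; the wrist camera has in their place "T_tool_cam" (4x4, takes a point from camera to tool coordinates, whose origin is the TCP and whose axes are the flange's). Camera axes: x right, y down, z forward; pixel columns grow to the right and rows downward; lengths in m; the calibration is good to about 2 mm. A picture is of the moment at which its call begins: read the wrist's pose just before it. There is no depth.
A pose or a line that the arm cannot do raises bot.Unreachable and nothing moves.
- workorder.finish_job(): hands the job in; it is judged then, once.
The state is a dict: "time": time; "qpos": joint angles; "joint_velocities": joint speeds; "tau": joint torques, N m; "tool_pos": TCP position; "orientation": TCP orientation; "force": force on the tool from outside, world axes, zero at the start; "wrist_torque": the same for the moment, N m; "width": finger opening in m; "grip_force": force on a finger pad.
Only numpy, scipy, OpenCV 4.12 (cv2) and the standard library are available. Lean on these libraries where they do the work, as an engineer would, in place of code of your own. Each camera call takes 0.05 s, during which the arm holds its last target. There are 200 camera calls.

### The job

Two look-alike pivot units for the analyser's sample arm sit in the test plate, and one has a worn bearing: find it by rocking the swing arms from side to side. Swing the loose unit's arm as far as it goes to the left and then as far as it goes to the right to confirm its play, then lift that unit out and set it down upright, gently, not dropped, in the middle of the grey reject tray; leave the sound unit sitting in its nest.

Things in the scene. Friction and masses are not known exactly. Their poses are not given: they have to be found in the camera images.
- unit_1: Pivot unit, 0.51 kg, upright in a nest: aluminium bearing housing 44 x 44 x 44 mm, 38 mm steel disc on it, and a dark steel swing arm on an upright shaft through its centre. Origin: centre of the underside, z up; arm points along -x, roughly to the robot. Arm bar 12 mm wide, 50 to 62 mm above the underside, free end 92 mm from the shaft; hub and shaft reach 67 mm. Sides -y and +y are free to grip.
- unit_2: The other pivot unit: same look, size, origin and axes as unit_1. Exactly one of the two is worn, not visible by eye; either can be in either nest. A sound arm moves about 2 degrees each way (its housing may twist up to 3 more in the nest); a worn arm swings freely about 14 degrees each way and stays where it is left.
- swing_1 (a joint): Angle of unit_1's swing arm relative to its housing (rad): 0 = straight along the unit's -x axis; positive = free end swung to the left (unit's +y, left as seen from the robot), negative = to the right. Starts near 0. The light arm takes under 1 N to push at 70 mm from the shaft, until it meets its stop.
- swing_2 (a joint): Angle of unit_2's swing arm relative to its housing, same meaning as swing_1.
- plate: Fixed dark steel test plate 150 (x) x 270 (y) x 10 mm. Origin: centre of its underside, on the table; x away from the robot, z up. Two nests at plate x -10, y -70 and +70 mm: square aluminium frames, inside 46 mm, walls 6 mm thick, tops 22 mm above the table; the units stand on the plate inside them. A bearing ring (10 mm high) and a bolt (under 45 mm) stand on its far strip, x 52 mm.
- tray: Fixed grey plastic open reject tray, outside 180 x 180 x 30 mm high, walls and floor 5 mm thick, on the table left or right of the plate. Origin: centre of its underside, z up. An old bearing ring (30 mm diameter, 9 mm high) lies in it at tray x 60, y -60 mm; the middle is free.
Mind the look-alikes: they are no part of the job. Leave any blue or yellow look-alike of the unit_2 alone.

How it is judged:
On the way, in this order (a step that is already met when the one before it is completed fails the run):
1. the loose unit's arm is swung to the left, past 0.15 rad (value of joint swing_2 above 0.15 rad and distance of unit_2 from where it was at the start of the episode below 0.012 m), for 0.05 s.
2. then to the right, past 0.15 rad, the unit still in its nest (value of joint swing_2 below -0.15 rad and distance of unit_2 from where it was at the start of the episode below 0.012 m), for 0.05 s.
At the end, for the whole second after the job is handed in: The worn unit stands upright (within 10 degrees) and at rest on the tray's floor, its centre within 45 mm of the tray's middle; the sound unit still stands upright in its nest (within 12 mm of its start) (horizontal distance between unit_2 and tray below 0.045 m and z of unit_2 in the frame of tray below 0.012 m and angle between each of unit_2, unit_1's own z axis and vertical below 0.17 rad and linear speed of unit_2 below 0.02 m/s and distance of unit_1 from where it was at the start of the episode below 0.012 m); the robot touches nothing.
It fails at once if the sound unit is lifted out of its nest (distance of unit_1 from where it was at the start of the episode above 0.02 m).
It fails at once if the loose unit is dropped or slammed into the tray (arrives faster than 0.8 m/s, a fall of about 3 cm) (horizontal distance between unit_2 and tray below 0.08 m and height (world z) of unit_2 below 0.04 m and linear speed of unit_2 above 0.8 m/s).
It also fails if it takes over 56 s, if anything falls off the work surface, if the arm or the gripper's body presses on something with over 40 N, if the wrist force passes 120 N, or if a joint passes its speed limit or range.

## Working session

There is one attempt and no reset: what is moved stays moved. The work goes in short steps, each a Python script; the robot and the scene stay as the last script left them, time stands still between calls to the robot, and variables do not carry over. Pictures are saved under pics/ and viewed, at most 10 in all, crops included, and the job is handed in when it is done.

```bash
mkdir -p pics; ls
python3 - <<'E'
from cell import bot, hand, planner, sensors, snapshot, workorder
import cv2
for n in ("top","scene"):
    s=snapshot(n); cv2.imwrite(f"pics/{n}1.png",s["img"]); print(n,{k:v for k,v in s.items() if k!="img"})
print(sensors.get_obs())
E
```

```text
pics
top {'vertical_fov': 53.900316709523445, 'cx': 279.3581550040135, 'cy': 204.51655435881375, 'origin': array([0.41406475, 0.02634278, 0.89690493]), 'orientation': array([-3.01609797,  0.00558029, -1.56712668])}
scene {'vertical_fov': 46.866349305984556, 'cx': 275.8984598531165, 'cy': 201.63449504057238, 'origin': array([ 0.97600843, -0.55847541,  0.75924241]), 'orientation': array([-2.33371888, -0.0025559 ,  0.65938513])}
{'time': 0.1, 'qpos': array([-1.38040872e+00,  1.31080302e-01,  1.48920268e+00,  3.05543508e-05,
        1.52299751e+00, -8.54124886e-02]), 'joint_velocities': array([ 0.00138477, -0.00229552, -0.00189321, -0.00142824,  0.00185353,
       -0.00089181]), 'tau': array([ 8.37178159e-04, -5.70948923e+01, -5.01942801e+01, -1.73693170e-04,
        8.05425982e-03, -1.11252217e-05]), 'tool_pos': array([ 0.16331912, -0.57681911,  0.23033479]), 'orientation': array([-3.13991358e+00, -1.74392180e-04,  2.75798464e-01]), 'force': array([ 0.54276122, -0.86106282, -0.64101043]), 'wrist_torque': array([ 0.05947698, -0.01157683,  0.00780613]), 'grip_force': 0.0, 'width': 0.08541510108823847}
```

View pics/top1.png

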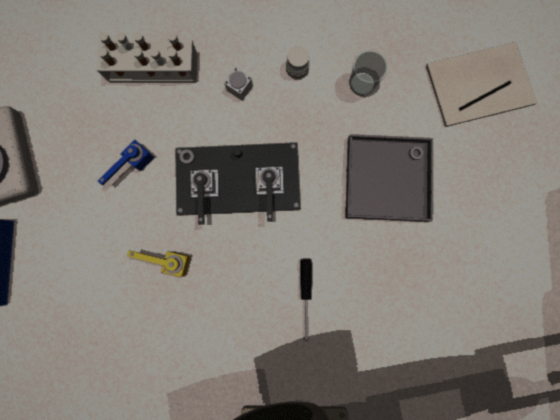

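View pics/scene1.png

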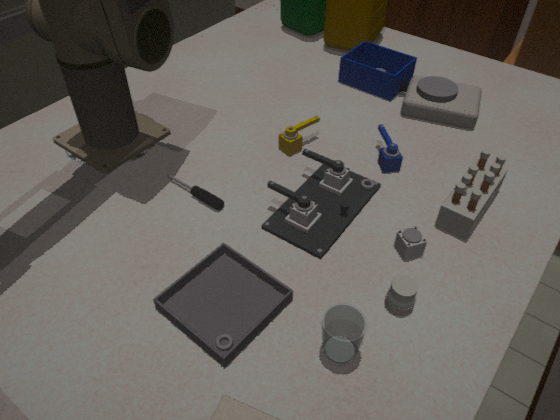

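Top view: the wanted units are the two dark-armed ones in the plate nests, at (203,181) and (269,179). Look-alikes to leave alone are yellow (175,263), blue (136,155) and the armless block (238,82). The tray is at (389,178) with its ring at (417,153). Next I'll measure and check these in a close crop.

```bash
cat > h.py <<'E'
from cell import bot, hand, planner, sensors, snapshot, workorder
import numpy as np, cv2
from scipy.spatial.transform import Rotation as Ro
def px2w(s,uv,z):
    f=s["img"].shape[0]/2/np.tan(np.radians(s["vertical_fov"])/2)
    d=Ro.from_euler("xyz",s["orientation"]).as_matrix()@np.array([(uv[0]-s["cx"])/f,(uv[1]-s["cy"])/f,1])
    o=np.array(s["origin"]); return (o+d*(z-o[2])/d[2])
E
python3 - <<'E'
from h import *
s=snapshot("top"); im=s["img"]
c=im[125:235,165:445]; cv2.imwrite("pics/crop1.png",cv2.resize(c,None,fx=2.85,fy=2.85,interpolation=cv2.INTER_CUBIC))
g=cv2.cvtColor(im,cv2.COLOR_BGR2GRAY)
for nm,(x0,x1,y0,y1),th,z in (("plate",(165,310,130,235),75,.01),("tray",(335,445,125,235),115,.03)):
    m=np.zeros_like(g); m[y0:y1,x0:x1]=(g[y0:y1,x0:x1]<th)*255
    m=cv2.morphologyEx(m,cv2.MORPH_CLOSE,np.ones((3,3))); m=cv2.morphologyEx(cv2.morphologyEx(m,cv2.MORPH_CLOSE,np.ones((15,15))) ,cv2.MORPH_OPEN,np.ones((31,31)))
    k=max(cv2.findContours(m,0,2)[0],key=cv2.contourArea)
    P=np.array([px2w(s,p[0],z)[:2] for p in k],np.float32)
    print(nm,cv2.minAreaRect(P),cv2.boundingRect(k))
for n,uv,z in (("hubL",(203,181-6),.077),("hubR",(269,173),.077)): print(n,px2w(s,uv,z))
E
```

```text
plate ((0.5827941298484802, 0.12419253587722778), (0.15004219114780426, 0.26776090264320374), 2.8351428508758545) (176, 144, 123, 71)
tray ((0.5824933052062988, -0.20039251446723938), (0.18532755970954895, 0.18485578894615173), 87.56720733642578) (345, 135, 88, 87)
hubL [0.57715854 0.18585199 0.077     ]
hubR [0.58160983 0.05246284 0.077     ]
```

View pics/crop1.png

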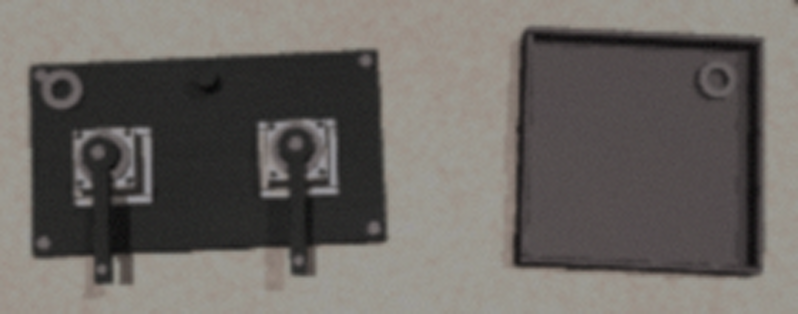

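The crop confirms both steel units with dark arms in the nests: left hub at crop (98,152) and right hub at (296,147), arm ends at (102,282) and (299,275). The middle of the tray is free. I'll rock the right unit first with the fingers straddling its arm, left then right.

```bash
cat >> h.py <<'E'
def rock(hub,tip):
    """straddle the arm 70 mm from the shaft, push left then right; returns TCP y at start and at each stop"""
    d=(tip-hub)[:2]/np.linalg.norm((tip-hub)[:2]); p=hub[:2]+.068*d; yaw=.05
    o=[np.pi,0,yaw]; n=np.array([-np.sin(yaw),np.cos(yaw)])
    hand.grip(.045)
    bot.movep([*p,.14],o); print("down hit",bot.line_to([*p,.052],v=.08,guard=8))
    for sg in (1,-1):
        bot.pause(.2)
        t=p+sg*.042*n
        h=bot.line_to([*t,.052],v=.03,guard=4); b=sensors.get_obs()
        print("left" if sg>0 else "right",h,"offset mm",1e3*(b["tool_pos"][:2]-p)@n,b["force"].round(1),b["time"],b["width"])
        bot.pause(.2)
        if sg>0: bot.line_to([*p,.052],v=.08)
    bot.line_to([*p,.052],v=.08); bot.line_to([*p,.14],v=.12)
E
python3 - <<'E'
from h import *
s=snapshot("top")
H={k:px2w(s,u,z) for k,u,z in (("Lh",(199.4,178.3),.077),("Lt",(200.8,223.9),.072),("Rh",(268.9,176.6),.077),("Rt",(269.9,221.5),.072))}
for k in H: print(k,H[k].round(4))
np.save("H.npy",H)
rock(H["Rh"],H["Rt"])
s=snapshot("top"); cv2.imwrite("pics/top2.png",s["img"]); cv2.imwrite("pics/wr2.png",snapshot("wrist")["img"])
E
```

```text
Lh [0.5704 0.1929 0.077 ]
Lt [0.4785 0.1886 0.072 ]
Rh [0.5742 0.0526 0.077 ]
Rt [0.4838 0.0501 0.072 ]
down hit False
left True offset mm 21.535650126175074 [-0.1 -2.2  2.4] 5.4917 0.044912369733099415
right True offset mm -23.501894697243003 [0.1 2.4 1.7] 7.15 0.04521250990855927
```

The right unit's arm moved only about ±6 mm at 70 mm (roughly 5°, housing twist included), so it is sound. Now the left unit.

Run:
```python
from h import *
H=np.load("H.npy",allow_pickle=True).item()
rock(H["Lh"],H["Lt"])
p=H["Lh"][:2]; q=p-[.03,0]
s=snapshot("top"); a=s["img"][125:235,165:305]; cv2.imwrite("pics/crop3.png",cv2.resize(a,None,fx=5,fy=5,interpolation=cv2.INTER_CUBIC))
bot.movep([*(p-[.05,0]),.2],[np.pi,0,.05]); cv2.imwrite("pics/wr3.png",snapshot("wrist")["img"])
```

```text
down hit False
left True offset mm 35.226163068569974 [ 0.6 -2.6  0. ] 12.1417 0.04489770112562885
right True offset mm -35.066301474646124 [-0.4  3.7  1. ] 14.2 0.04446820178892972
```

View pics/wr3.png

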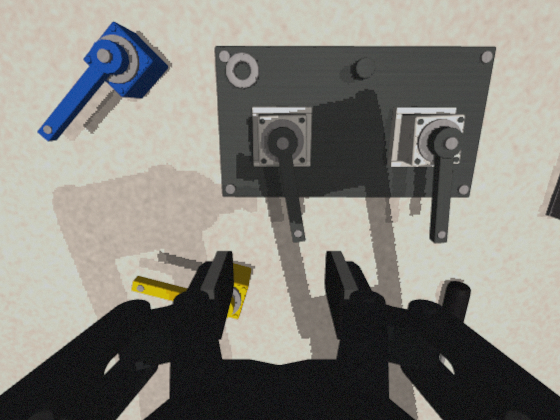

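The wrist view shows the left unit's hub at (283,143), its arm left swung to the right with its end at (298,238). The right unit is still in its nest at (440,143). The left unit swings about ±15°, so it is the worn one. Next: grasp the housing, lift, carry, and lower it into the tray with a force guard.

Run:
```python
from h import *
p=np.load("H.npy",allow_pickle=True).item()["Lh"][:2]; o=[np.pi,0,.05]
hand.grip(.085,40)
bot.movep([*p,.16],o); print("down hit",bot.line_to([*p,.027],v=.08,guard=12))
hand.grip(.03,50); b=sensors.get_obs(); print(b["width"],b["grip_force"],b["tool_pos"],b["time"])
z=b["tool_pos"][2]
if .040<b["width"]<.048:
    bot.line_to([*p,.06],v=.05); bot.line_to([*p,.17],v=.12)
    b=sensors.get_obs(); print(b["width"],b["force"].round(1),b["time"])
    cv2.imwrite("pics/wr4.png",snapshot("wrist")["img"]); cv2.imwrite("pics/sc4.png",snapshot("scene")["img"])
    np.save("z.npy",z)
```

```text
down hit False
0.043123351387342156 52.123457193374634 [0.57072014 0.19291464 0.027451  ] 19.45
0.042700761800655955 [ 1.  -0.2 -5.5] 21.325
```

View pics/sc4.png

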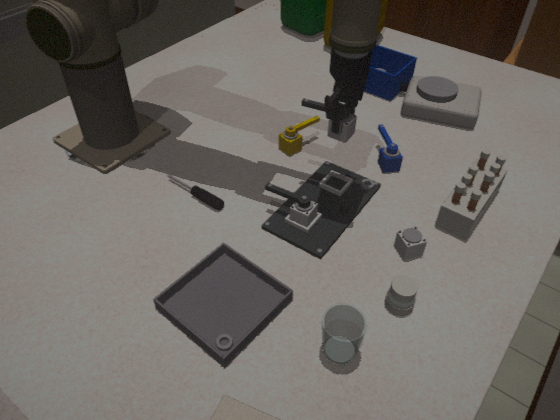

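The unit hangs upright in the gripper at (342,125). Its nest at (338,185) is empty, and the sound unit is still seated at (303,212).

Run:
```python
from h import *
p=np.load("H.npy",allow_pickle=True).item()["Lh"][:2]; z=float(np.load("z.npy")); o=[np.pi,0,.05]
t=[.5825,-.2004]
bot.line_to([*t,.17],v=.15); bot.line_to([*t,z+.01],v=.08); bot.pause(.2)
print("contact",bot.line_to([*t,z-.008],v=.015,guard=5)); b=sensors.get_obs(); print(b["tool_pos"],z,b["force"].round(1),b["time"])
bot.pause(.2); hand.grip(.06); hand.grip(.085); bot.line_to([*t,.2],v=.12)
bot.line_to([t[0]-.12,t[1],.22],v=.15)
b=sensors.get_obs(); print(b["time"],b["force"].round(1))
cv2.imwrite("pics/sc5.png",snapshot("scene")["img"]); cv2.imwrite("pics/top5.png",snapshot("top")["img"])
```

```text
contact True
[ 0.58233527 -0.20035848  0.02249187] 0.027450995941562924 [-0.7  0.7  6.2] 27.125
30.6167 [ 0.6 -0.5 -0.2]
```

View pics/sc5.png

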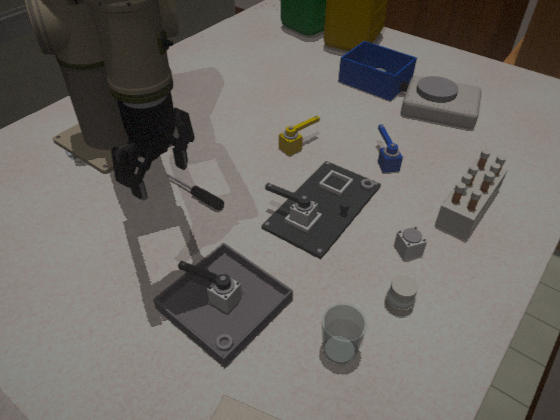

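The worn unit stands upright in the middle of the tray at (224,292). The sound unit is still in its nest at (303,212), and the gripper is clear.

```bash
python3 -c "
from cell import workorder; print(workorder.finish_job())"
```

```text
the job is handed in; nothing more can be done
None
```

The worn unit was the one in the left nest (about 15° of swing each way): I swung its arm fully left then right, set it upright in the middle of the reject tray, left the sound unit in its nest, and handed the job in at about 31 s, but no verdict came back.

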